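# Mount the tube carousel on the mixer spindle

### The job

Put the tube carousel back on the tube mixer: lower it squarely and gently over the upright spindle, do not drop or force it. It will first ride on the small cross pin at the foot of the spindle, so turn it with a light touch until its slots slip over the pin and it sits fully home, flat on the round steel seat, then let go. Leave everything else on the worktop where it is.

Things in the scene. Friction and masses are not known exactly. Their poses are not given: they have to be found in the camera images.
- carousel: Tube carousel, loose, grey plastic, 0.15-0.3 kg, upright; hub with 18 mm through bore and six tube sockets round it (112 mm overall), ribs and sockets up to 40 mm. Foot (56 mm across) cut by two crossed slots 9.4 mm wide, 10 mm deep, through the axis along the body's x and y, open outward: four positions a turn fit the pin. Origin: on the bore axis at the underside; z up.
- carousel_top (a point): Centre of the top of the carousel's hub, 75 mm above its underside. The hub is a plain round tube of 36 mm outside diameter, free to grip from 42 to 75 mm above the underside.
- mixer: Tube mixer, fixed: white box 116 x 116 mm, 36 mm high, dial and rocker switch on one side; on top a round steel seat (58 mm across) with an upright steel spindle in the middle. The spindle is braked: it does not turn under a light touch (holds 4 N m). Origin: centre of the underside, below the spindle axis; z up.
- spindle_seat (a point): On the spindle axis at the seat's top face, 40 mm above the worktop; the carousel is home with its underside here. A level cross pin, square, 7 mm thick, 44 mm long, passes through the spindle 1 to 8 mm above the seat; its direction varies, is not measured and does not follow the mixer's yaw. With slots off the pin the carousel rests on it, 8 mm too high.
- rod_top (a point): Top end of the spindle, on its axis, 86 mm above the seat. The spindle is a rod of 16 mm diameter; its top 12 mm taper to 6 mm.
- cup_orange: Bystander: lidded specimen cup with orange lid, 59 mm across, 68 mm tall, standing; origin at the centre of its underside. Leave alone.
- cup_white: Bystander: lidded specimen cup with white lid, 59 mm across, 68 mm tall, standing; origin at the centre of its underside. Leave alone.
- marker: Bystander: black marker pen, 135 mm long, lying on the worktop. Leave alone.
- gauze: Bystander: flat gauze pack, 52 x 52 x 9 mm, lying on the worktop. Leave alone.
There are look-alikes about, which are no part of the job. There is more than one size of the mixer; the job needs the larger.

How it is judged:
By the outcome, as a careful person would: the job done as asked, in the order asked, and still so for the second after the job is handed in, with the robot touching nothing.
It also fails if it takes over 72 s, if anything falls off the work surface, if the arm or the gripper's body presses on something with over 40 N, if the wrist force passes 120 N, or if a joint passes its speed limit or range.

### The arm

A 6-joint arm with a two-finger parallel gripper is mounted at the origin on a cart in front of the work surface, level with it; the furniture and walls round the work are solid. World frame = base frame: x ahead of the robot, y to its left, z up, the work surface at z = 0. Lengths are in mm, angles in rad, forces in N, time in s.
With the tool pointing down it reaches from about 400 to 925 mm from the base axis. Payload 12.5 kg.
Tool frame: the origin (TCP) lies at the very end of the fingers, on their centre line; the grasp point (between the pads) lies grip_depth behind it (grip_depth is the distance from the TCP to the grasp point, in mm); z points along the fingers, y is the line along which they close (so a half turn about z gives the same grasp; the last joint's range is limited). The gripper opens to 95 mm and grips with 3 to 60 N. Pads are 20 mm wide; open, the fingers measure 119 mm over their backs; the gripper's body (75 mm by 180 mm) begins 59 mm behind the grasp point.
Start: joints at [-1.266, 0.491, 1.559, -0, 1.092, -0.106], TCP at [249.613, -573.01, 214.661] pointing down, gripper open.
Joint ranges: [-3.1, 3.1], [-0.84, 2.19], [0.05, 2.79], [-1.13, 4.28], [0.06, 2.93], [-2.69, 2.69]. Speed limits (rad/s): [2.22, 2.22, 2.79, 3.14, 3.14, 3.14].

### API

Orientations are given as [roll, pitch, yaw] about the fixed x, y, z axes, in that order (R = Rz(yaw) Ry(pitch) Rx(roll)).
In Python, from cell import state, read_camera, job_done, grip_depth gives the robot as it stands.
- The arm moves only by the tool drive_tool, never from a script. Its argument "targets" is a list of rows, each an object with "jaw": the opening, from 0 (shut) to 1 (fully open); "travel": the shift along the tool's x, y, z in m, a list of three; "twist": the turn about the tool's z in rad. In form: [{"jaw": jaw, "travel": [tx, ty, tz], "twist": twist}, ...]. A call has 1 to 8 rows; each row is the pose to reach, as a shift and turn from the pose commanded when the call began, along the tool's axes at that moment; what a row does not reach only later rows make up. A row lasts 1/12 s, in which the tool goes at most 41.7 mm and 7.16 degrees, less where a joint would pass 70% of its speed; a pose out of reach is approached as far as the arm can. A call with a gripper value outside its range is refused whole. The fingers move at their own pace and stop on an object; the grip force is fixed at half the most. Time passes only in rows, so rows that repeat a pose let the fingers close. It gives the time, the measured TCP pose, the force, the opening and the grip force at its end, in the units of the state.
- state(): the state, without advancing time (a new reading comes with each control period).
- read_camera(name): name is "side" or "top" or "wrist"; returns a dict with "frame" (480x640x3 uint8, red, green, blue), "fx", "fy", "cx", "cy" (pixels), "R" (3x3) and "t" (3): a world point X has camera coordinates R X + t. Camera axes: x right, y down, z forward; pixel columns grow to the right and rows downward; lengths in mm; the calibration is good to about 2 mm. A picture is of the moment at which its call begins. There is no depth.
- job_done(): hands the job in; it is judged then, once.
The state is a dict: "t": time; "joints": joint angles; "qvel": joint speeds; "tau": joint torques, N m; "eef_pos": TCP position; "tcp_rot": TCP orientation; "ft_force": force on the tool from outside, world axes, zero at the start; "moment": the same for the moment, N m; "opening": opening from 0.0 (shut) to 1.0 (fully open); "grip_force": force on a finger pad.
Only numpy, scipy, OpenCV 4.12 (cv2) and the standard library are available. Lean on these libraries where they do the work, as an engineer would, in place of code of your own. Each camera call takes 0.05 s, during which the arm holds its last target. There are 200 camera calls.

## Working session

There is one attempt and no reset: what is moved stays moved. The work goes in short steps, Python scripts to look and compute and a tool call to move; the robot and the scene stay as the last step left them, time stands still between calls to the robot, and variables do not carry over. Pictures are saved under pics/ and viewed, at most 10 in all, crops included, and the job is handed in when it is done.

Besides the shell and the picture viewer there is one more tool, called after "Emit:" as name(argument=value, ...), one argument or row to a line, values as JSON. drive_tool: Moves the arm, as the interface text tells. Its arguments: {"type":"object","properties":{"targets":{"type":"array"}},"required":["targets"]}

```bash
mkdir -p pics; cat > h.py <<'E'
import numpy as np, cv2
from cell import state, read_camera, job_done, grip_depth
def snap(n,f):
    c=read_camera(n); cv2.imwrite('pics/'+f,c['frame'][:,:,::-1]); return c
def ray(c,u,v,z):
    R=np.array(c['R']);t=np.array(c['t']); o=-R.T@t
    d=R.T@np.array([(u-c['cx'])/c['fx'],(v-c['cy'])/c['fy'],1]); return o+d*(z-o[2])/d[2]
def proj(c,X):
    p=np.array(c['R'])@np.array(X,float)+np.array(c['t']); return c['fx']*p[0]/p[2]+c['cx'],c['fy']*p[1]/p[2]+c['cy']
E
python3 - <<'E'
from h import *
print(grip_depth,state())
for n in('top','side'):
    c=snap(n,n+'0.png'); R=np.array(c['R']);print(n,c['fx'],-R.T@np.array(c['t']),R.round(2))
E
```

```text
18.8 {'t': 0.0, 'joints': array([-1.26559740e+00,  4.91570848e-01,  1.55945847e+00, -2.19237237e-05,
        1.09166759e+00, -1.05617733e-01]), 'qvel': array([-0.00104527,  0.00120438, -0.00143025,  0.00024895,  0.00279874,
        0.00313196]), 'tau': array([ 2.32571729e-04, -6.12649155e+01, -2.58181661e+01,  6.91829086e-02,
        4.82070073e-02, -9.98970881e-05]), 'eef_pos': array([ 249.53209192, -572.76403064,  214.051622  ]), 'tcp_rot': array([-3.14049251e+00, -9.70757839e-05,  4.10826722e-01]), 'ft_force': array([-0.28766344, -0.29839962,  0.36833816]), 'moment': array([-0.02519111, -0.05362428, -0.01356331]), 'grip_force': 0.0, 'opening': 1.0004984328053164}
top 478.3346239288623 [ 454.00393914   56.86575138 1007.12464037] [[-0.02 -1.   -0.02]
 [-1.    0.02 -0.07]
 [ 0.07  0.02 -1.  ]]
side 528.6462066618788 [ 71.09644246 755.56848257 812.42374235] [[-0.83 -0.55  0.  ]
 [-0.37  0.56 -0.74]
 [ 0.41 -0.62 -0.67]]
```

View pics/top0.png

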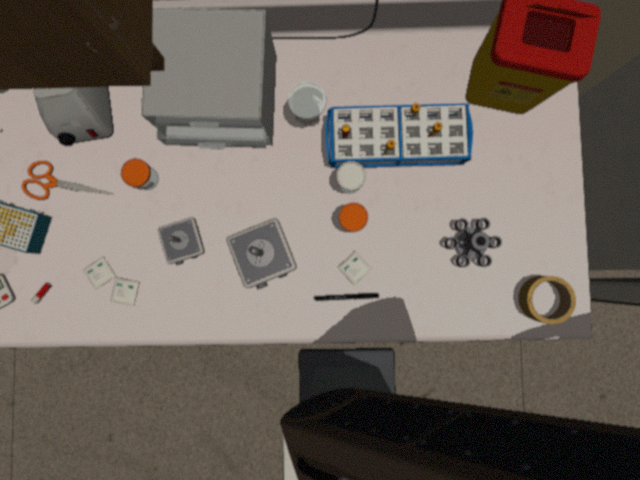

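View pics/side0.png

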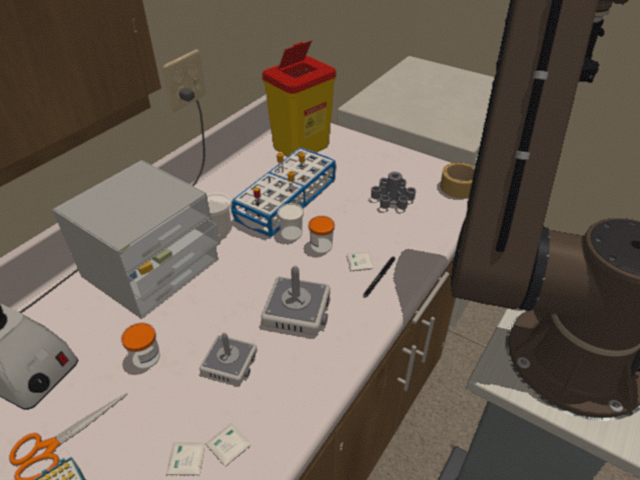

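The top picture has two mixers, a small one at (181,241) and a larger one at (262,253). The larger fits the 116 mm box. The only carousel is at (471,242). The orange and white cups by the work are at (353,217) and (350,177). I'll confirm with sizes and an enlarged crop.

```bash
python3 - <<'E'
from h import *
t=read_camera('top');s=read_camera('side')
def crop(c,u,v,w,h,k): return cv2.resize(c['frame'][v:v+h,u:u+w,::-1],None,fx=k,fy=k,interpolation=cv2.INTER_CUBIC)
a=crop(t,215,205,100,75,4);b=crop(t,430,205,100,75,4);d=crop(s,250,255,100,75,4);e=crop(s,345,155,100,75,4)
cv2.imwrite('pics/c1.png',np.vstack([np.hstack([a,b]),np.hstack([d,e])]))
for nm,q in(('large',[(227,238),(277,219),(297,268),(246,287)]),('small',[(158,228),(194,218),(204,253),(168,264)])):
    P=np.array([ray(t,*p,36)[:2] for p in q]); print(nm,np.linalg.norm(P-np.roll(P,1,0),axis=1).round(),P.mean(0).round())
print('car',ray(t,480,241,75).round(),ray(t,471,243,38).round())
E
```

```text
large [107. 109. 108. 110.] [498. 193.]
small [77. 77. 75. 77.] [526. 358.]
car [ 511. -237.   75.] [ 510. -231.   38.]
```

View pics/c1.png

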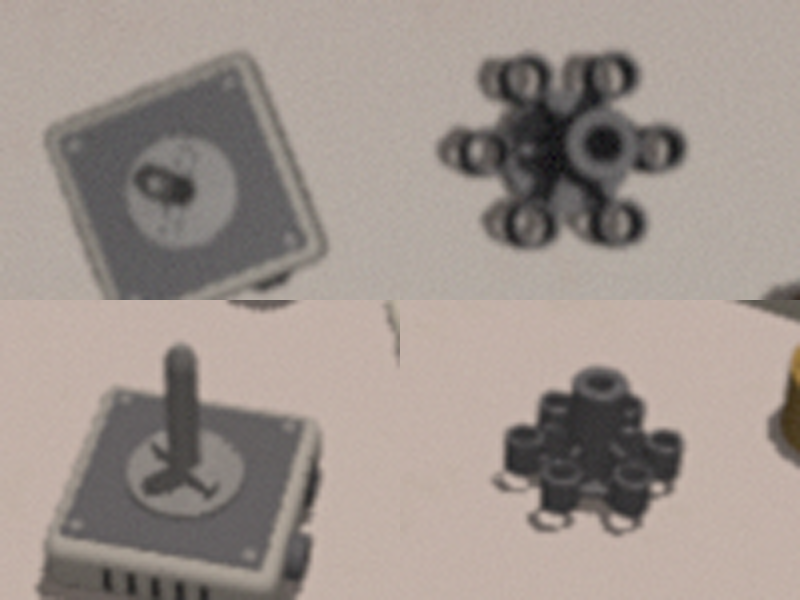

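The large mixer's top measures about 108 mm and the small one's about 77 mm, so the large one at (262,253) is the right one. The crops show:
- **Carousel hub top:** top (480.8,241.3), side (395,175.5).
- **Seat:** top (260.3,252.8).
- **Rod top:** top (252.5,250.8), side (295,268).
- **Pin ends:** side (288.8,291.8) and (303,303).

```bash
cat >> h.py <<'E'
def tri(cs,ps):
    P=[np.diag([1,1,1.])@np.array([[c['fx'],0,c['cx']],[0,c['fy'],c['cy']],[0,0,1]])@np.c_[np.array(c['R']),np.array(c['t'])] for c in cs]
    X=cv2.triangulatePoints(P[0],P[1],np.array(ps[0],float),np.array(ps[1],float)); return (X[:3]/X[3]).ravel()
E
python3 - <<'E'
from h import *
t=read_camera('top');s=read_camera('side');r=lambda x:x.round(1)
print('hub',r(ray(t,480.8,241.3,75)),r(ray(s,395,175.5,75)),r(tri([t,s],[(480.8,241.3),(395,175.5)])))
print('seat',r(ray(t,260.3,252.8,40)),r(ray(s,296.5,297.8,40)))
print('rod',r(ray(t,252.5,250.8,126)),r(ray(s,295,267,126)),r(tri([t,s],[(252.5,250.8),(295,267)])))
a=ray(s,288.8,291.8,48);b=ray(s,303,303,48);print('pin',r(a),r(b),np.degrees(np.arctan2(*(b-a)[1::-1])),np.linalg.norm(a-b))
w=snap('wrist','w0.png');R=np.array(w['R']);print(-R.T@w['t'],R.round(2),w['fx'])
E
```

```text
hub [ 510.6 -238.7   75. ] [ 511.  -236.2   75. ] [ 511.4 -238.9   73.3]
seat [498.2 195.1  40. ] [496.9 197.6  40. ]
rod [498.2 197.2 126. ] [496.4 198.9 126. ] [498.  197.4 123.9]
pin [514.3 198.9  48. ] [474.3 207.4  48. ] 168.01115018450133 40.90673098437019
[ 317.76574189 -544.72788033  384.45970535] [[ 0.4  -0.92  0.  ]
 [-0.89 -0.39  0.26]
 [-0.24 -0.1  -0.97]] 419.20831425027
```

Emit:
drive_tool(
  targets=[
    {"jaw": 1,"travel": [0.035,-0.019,0],"twist": 0},
    {"jaw": 1,"travel": [0.07,-0.038,0],"twist": 0},
    {"jaw": 1,"travel": [0.105,-0.057,0],"twist": 0},
    {"jaw": 1,"travel": [0.14,-0.076,0],"twist": 0},
    {"jaw": 1,"travel": [0.175,-0.095,0],"twist": 0},
    {"jaw": 1,"travel": [0.21,-0.114,0],"twist": 0},
    {"jaw": 1,"travel": [0.245,-0.133,0],"twist": 0},
    {"jaw": 1,"travel": [0.27,-0.147,0],"twist": 0},
  ],
)

```text
t: 1.02
eef_pos: [439.8, -327.9, 214.8]
tcp_rot: [3.141, -0.0, 0.412]
ft_force: [0.4, -0.2, 0.5]
opening: 0.995
grip_force: 0.0
```

Emit:
drive_tool(
  targets=[
    {"jaw": 1,"travel": [0.025,-0.014,0],"twist": 0},
    {"jaw": 1,"travel": [0.045,-0.024,0],"twist": 0},
    {"jaw": 1,"travel": [0.045,-0.024,0],"twist": 0},
    {"jaw": 1,"travel": [0.045,-0.024,0],"twist": 0},
    {"jaw": 1,"travel": [0.045,-0.024,0],"twist": 0},
  ],
)

```text
t: 1.43
eef_pos: [469.8, -290.8, 214.6]
tcp_rot: [3.141, 0.0, 0.411]
ft_force: [-1.1, -0.0, -1.2]
opening: 1.001
grip_force: 0.0
```

```bash
python3 - <<'E'
from h import *
w=snap('wrist','w1.png');st=state();print(st['eef_pos'],st['tcp_rot'],st['joints'].round(2));print(proj(w,[511,-238,75]))
E
```

```text
[ 469.62542288 -291.14596123  214.61121206] [3.14149496e+00 2.01478332e-04 4.10140584e-01] [-0.67  0.39  1.74 -0.    1.02  0.49]
(np.float64(268.8788039388691), np.float64(149.23833213157664))
```

View pics/w1.png

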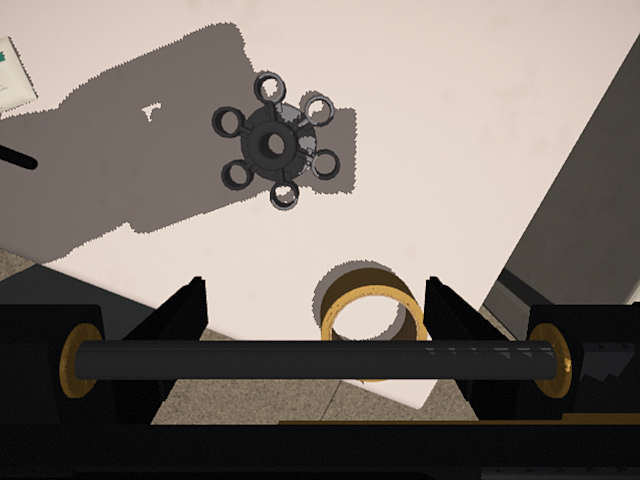

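The hub top shows at (273,146), and the six socket rims are at (270,87), (319,109), (325,164), (284,193), (236,174) and (228,122). A tape roll lies beside it at (372,315).

```bash
python3 - <<'E'
from h import *
w=read_camera('wrist');h=ray(w,273,146,75);print(h)
P=np.array([ray(w,*p,40)[:2] for p in [(270,87),(319,109),(325,164),(284,193),(236,174),(228,122)]]);c=P.mean(0);d=P-c
print(c,np.linalg.norm(d,axis=1),np.degrees(np.arctan2(d[:,1],d[:,0]))%60)
st=state();y=st['tcp_rot'][2]
for tgt in(h[:2],c):
    D=tgt-st['eef_pos'][:2];print(D@[np.cos(y),np.sin(y)],D@[np.sin(y),-np.cos(y)])
E
```

```text
[ 514.15017857 -240.21352897   75.        ]
[ 515.38557177 -239.52931758] [42.00789171 42.14842665 42.14697157 41.01133861 42.34128861 41.46570399] [29.5539285  30.72454066 29.56296155 30.21953226 29.91895238 31.25658914]
61.27047951640589 -29.08292188441299
62.676167941494114 -29.218500845501563
```

Emit:
drive_tool(
  targets=[
    {"jaw": 1,"travel": [0.03,-0.0145,0.0],"twist": 0},
    {"jaw": 1,"travel": [0.0605,-0.029,0.02],"twist": 0},
    {"jaw": 1,"travel": [0.0605,-0.029,0.05],"twist": 0},
    {"jaw": 1,"travel": [0.0605,-0.029,0.08],"twist": 0},
    {"jaw": 1,"travel": [0.0605,-0.029,0.1],"twist": 0},
    {"jaw": 1,"travel": [0.0605,-0.029,0.1],"twist": 0},
    {"jaw": 1,"travel": [0.0605,-0.029,0.1],"twist": 0},
    {"jaw": 1,"travel": [0.0605,-0.029,0.1],"twist": 0},
  ],
)

```text
t: 2.2
eef_pos: [514.3, -240.7, 115.9]
tcp_rot: [3.14, -0.001, 0.41]
ft_force: [0.0, -0.0, -0.5]
opening: 0.998
grip_force: 0.0
```

```bash
python3 - <<'E'
from h import *
w=snap('wrist','w2.png');st=state();print(st['eef_pos'],st['tcp_rot']);print(proj(w,[513,-239.5,75]),proj(w,list(st['eef_pos'][:2])+[75]))
E
```

```text
[ 514.4533301  -240.59921711  116.19165541] [ 3.13957450e+00 -1.30991304e-03  4.10023480e-01]
(np.float64(309.5168461631304), np.float64(272.9807902748669)) (np.float64(312.49767533725594), np.float64(271.3853267517483))
```

View pics/w2.png

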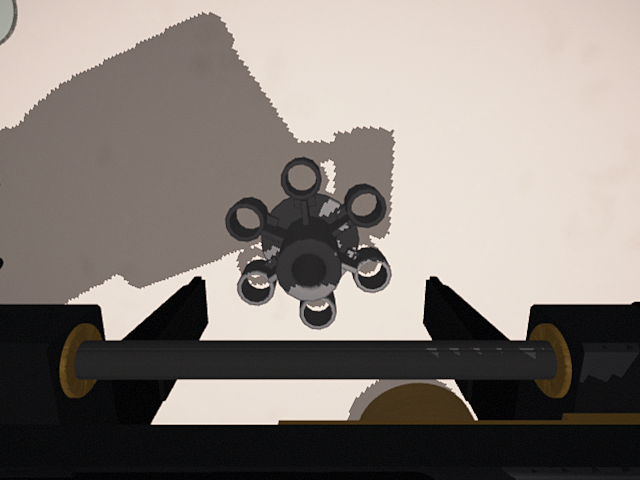

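The hub top is at (309,265), against (312.5,271.4) expected below the tool. That puts it about 3 mm further along tool x and 1.5 mm towards -y.

Emit:
drive_tool(
  targets=[
    {"jaw": 1,"travel": [0.003,-0.0015,0.01],"twist": 0},
    {"jaw": 1,"travel": [0.003,-0.0015,0.025],"twist": 0},
    {"jaw": 1,"travel": [0.003,-0.0015,0.045],"twist": 0},
    {"jaw": 1,"travel": [0.003,-0.0015,0.06],"twist": 0},
    {"jaw": 1,"travel": [0.003,-0.0015,0.069],"twist": 0},
    {"jaw": 1,"travel": [0.003,-0.0015,0.069],"twist": 0},
    {"jaw": 1,"travel": [0.003,-0.0015,0.069],"twist": 0},
  ],
)

```text
t: 2.83
eef_pos: [516.3, -237.2, 45.9]
tcp_rot: [3.141, -0.0, 0.411]
ft_force: [-1.3, -0.9, 1.2]
opening: 1.001
grip_force: 0.0
```

Emit:
drive_tool(
  targets=[
    {"jaw": 0.3,"travel": [0,0,0],"twist": 0},
    {"jaw": 0.3,"travel": [0,0,0],"twist": 0},
    {"jaw": 0.3,"travel": [0,0,0],"twist": 0},
    {"jaw": 0.3,"travel": [0,0,0],"twist": 0},
    {"jaw": 0.3,"travel": [0,0,0],"twist": 0},
    {"jaw": 0.3,"travel": [0,0,0],"twist": 0},
    {"jaw": 0.3,"travel": [0,0,0],"twist": 0},
    {"jaw": 0.3,"travel": [0,0,0],"twist": 0},
  ],
)

```text
t: 3.5
eef_pos: [516.2, -237.1, 45.7]
tcp_rot: [3.141, -0.0, 0.411]
ft_force: [-0.5, -0.0, 0.9]
opening: 0.495
grip_force: 0.0
```

Emit:
drive_tool(
  targets=[
    {"jaw": 0.2,"travel": [0,0,0],"twist": 0},
    {"jaw": 0.2,"travel": [0,0,0],"twist": 0},
    {"jaw": 0.2,"travel": [0,0,0],"twist": 0},
    {"jaw": 0.2,"travel": [0,0,0],"twist": 0},
    {"jaw": 0.2,"travel": [0,0,0],"twist": 0},
    {"jaw": 0.2,"travel": [0,0,0],"twist": 0},
    {"jaw": 0.2,"travel": [0,0,0],"twist": 0},
    {"jaw": 0.2,"travel": [0,0,0],"twist": 0},
  ],
)

```text
t: 4.17
eef_pos: [516.1, -237.1, 45.6]
tcp_rot: [-3.141, 0.0, 0.411]
ft_force: [-0.7, 0.6, -0.7]
opening: 0.381
grip_force: 30.0
```

Emit:
drive_tool(
  targets=[
    {"jaw": 0.2,"travel": [0,0,-0.005],"twist": 0},
    {"jaw": 0.2,"travel": [0,0,-0.015],"twist": 0},
    {"jaw": 0.2,"travel": [0,0,-0.035],"twist": 0},
    {"jaw": 0.2,"travel": [0,0,-0.06],"twist": 0},
    {"jaw": 0.2,"travel": [0,0,-0.09],"twist": 0},
    {"jaw": 0.2,"travel": [0,0,-0.12],"twist": 0},
    {"jaw": 0.2,"travel": [0,0,-0.145],"twist": 0},
    {"jaw": 0.2,"travel": [0,0,-0.155],"twist": 0},
  ],
)

```text
t: 4.83
eef_pos: [517.0, -237.6, 205.0]
tcp_rot: [3.137, -0.003, 0.411]
ft_force: [1.1, 0.4, -2.5]
opening: 0.38
grip_force: 30.0
```

```bash
python3 - <<'E'
from h import *
w=read_camera('wrist');s=read_camera('side');st=state();print(st['eef_pos'],st['tcp_rot'])
u,v=map(int,proj(s,[516,-237,190]));print(u,v)
a=s['frame'][max(0,v-60):v+60,u-70:u+70,::-1];a=cv2.resize(a,(560,480),interpolation=cv2.INTER_CUBIC)
b=w['frame'][200:460,180:460,::-1]; b=cv2.resize(b,(240,223));b=cv2.copyMakeBorder(b,0,480-223,0,0,cv2.BORDER_CONSTANT)
cv2.imwrite('pics/c2.png',np.hstack([a,b]))
E
```

```text
[ 516.59882172 -237.42967788  202.54074668] [ 3.13841910e+00 -2.11021163e-03  4.10784284e-01]
398 133
```

View pics/c2.png

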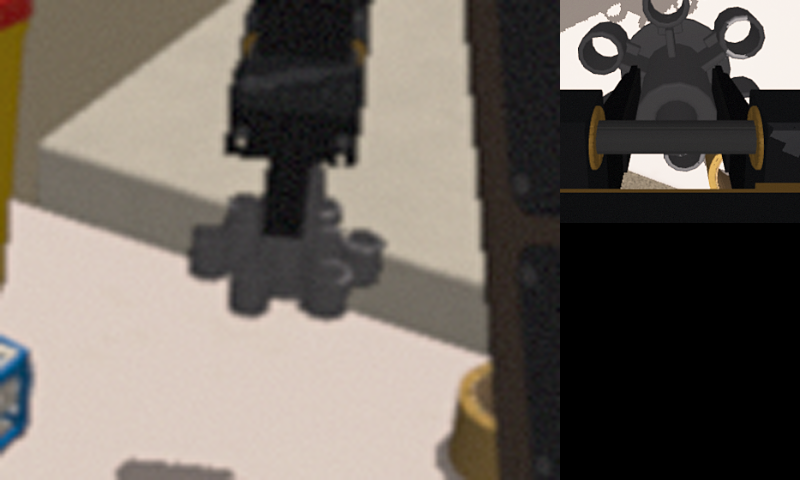

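The carousel is held upright in the jaws. Its front sockets are at wrist (388,238) and (231,256). I'll turn 18° and travel to a spot short of the spindle to look at it from close by.

Emit:
drive_tool(
  targets=[
    {"jaw": 0.2,"travel": [0.003,-0.022,0],"twist": 0},
    {"jaw": 0.2,"travel": [0.008,-0.056,0],"twist": -0.04},
    {"jaw": 0.2,"travel": [0.012,-0.09,0],"twist": -0.08},
    {"jaw": 0.2,"travel": [0.017,-0.124,0],"twist": -0.12},
    {"jaw": 0.2,"travel": [0.022,-0.158,0],"twist": -0.16},
    {"jaw": 0.2,"travel": [0.026,-0.192,0],"twist": -0.2},
    {"jaw": 0.2,"travel": [0.031,-0.226,0],"twist": -0.24},
    {"jaw": 0.2,"travel": [0.034,-0.245,0],"twist": -0.26},
  ],
)

```text
t: 5.6
eef_pos: [447.3, 3.6, 199.1]
tcp_rot: [-3.139, 0.002, 0.674]
ft_force: [0.8, -0.1, -2.4]
opening: 0.38
grip_force: 30.0
```

```bash
python3 - <<'E'
from h import *
st=state();p=st['eef_pos'];y=st['tcp_rot'][2];print(p,y,st['joints'].round(2))
D=np.array([415,124])-p[:2];print(D@[np.cos(y),np.sin(y)],D@[np.sin(y),-np.cos(y)])
E
```

```text
[447.30708678   3.60354757 199.09183406] 0.6739218933402256 [-0.14  0.26  1.99  0.    0.89  0.76]
49.8899223954799 -114.23681218557395
```

Emit:
drive_tool(
  targets=[
    {"jaw": 0.2,"travel": [0.012,-0.026,0],"twist": 0},
    {"jaw": 0.2,"travel": [0.025,-0.056,0],"twist": -0.05},
    {"jaw": 0.2,"travel": [0.038,-0.086,0],"twist": -0.05},
    {"jaw": 0.2,"travel": [0.047,-0.108,0],"twist": -0.05},
    {"jaw": 0.2,"travel": [0.05,-0.114,0],"twist": -0.05},
    {"jaw": 0.2,"travel": [0.05,-0.114,0],"twist": -0.05},
    {"jaw": 0.2,"travel": [0.05,-0.114,0],"twist": -0.05},
    {"jaw": 0.2,"travel": [0.05,-0.114,0],"twist": -0.05},
  ],
)

```text
t: 6.27
eef_pos: [417.9, 120.7, 200.0]
tcp_rot: [-3.141, 0.001, 0.72]
ft_force: [0.1, 0.3, -2.5]
opening: 0.38
grip_force: 30.0
```

```bash
python3 - <<'E'
from h import *
st=state();p=st['eef_pos'];y=st['tcp_rot'][2];print(p,y,st['tcp_rot'])
w=snap('wrist','w3.png');print(proj(w,[497.5,197,126]),proj(w,[497.5,197,40]), 'hubtop exp',proj(w,p+[0,0,29.4]))
E
```

```text
[417.92355545 120.67035778 200.03434723] 0.720212346442304 [-3.14130812e+00  9.22217351e-04  7.20212346e-01]
(np.float64(303.33613879437365), np.float64(56.91260567984028)) (np.float64(306.511632717151), np.float64(75.85678018578147)) hubtop exp (np.float64(311.211437375626), np.float64(333.5224261359503))
```

View pics/w3.png

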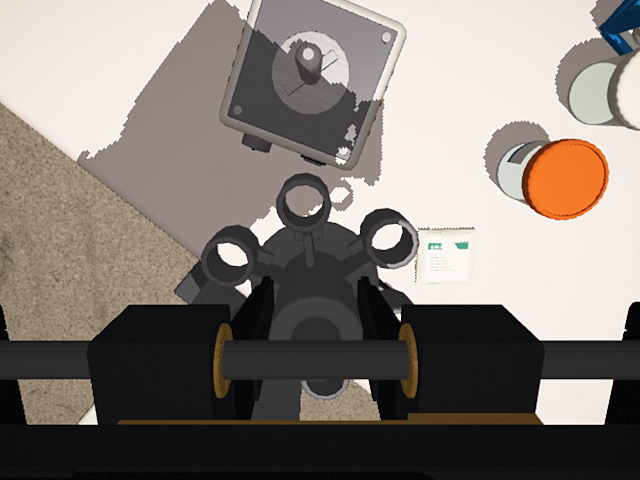

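The pin shows clearly from (287,95) to (338,52). The rod tip is at (309,53), the seat centre at (311,73), and the held sockets at (303,203), (388,238) and (229,254).

```bash
python3 - <<'E'
from h import *
from scipy.optimize import least_squares
w=read_camera('wrist');st=state();p=st['eef_pos'];y=st['tcp_rot'][2]
S=np.array([ray(w,*q,p[2]-5.6)[:2] for q in[(303,203),(388,238),(229,254)]])
f=least_squares(lambda v:np.linalg.norm(S-v,axis=1)-41.9,p[:2]);c=f.x
d=S-c;print('sock',np.degrees(np.arctan2(d[:,1],d[:,0])),np.linalg.norm(d,axis=1),c-p[:2])
print('hub',ray(w,317,331,p[2]+29.4)[:2]-p[:2])
r=ray(w,309,53,126);s=ray(w,311,73,40);a=ray(w,287,95,48);b=ray(w,338,52,48)
print('rod',r,s,'pin',np.degrees(np.arctan2(*(b-a)[1::-1])),np.linalg.norm(a-b),(a+b)/2)
for q in(r,s):
    D=q[:2]-c;print(D@[np.cos(y),np.sin(y)],D@[np.sin(y),-np.cos(y)])
E
```

```text
sock [ 47.31303498  -9.28389641 103.66111178] [42.09153092 41.72686762 41.72636866] [ 1.08912895 -0.07740842]
hub [ 2.2162948  -0.88971087]
rod [501.15155869 195.84513514 126.        ] [501.34948612 195.66916839  40.        ] pin -10.566288378872024 46.69683611230755 [500.86149217 194.0181028   48.        ]
111.38645949503783 -2.6304386823622004
111.4193831946131 -2.3676543725189654
```

Emit:
drive_tool(
  targets=[
    {"jaw": 0.2,"travel": [0.02,0,0],"twist": 0},
    {"jaw": 0.2,"travel": [0.045,-0.001,0],"twist": -0.02},
    {"jaw": 0.2,"travel": [0.07,-0.002,0],"twist": -0.035},
    {"jaw": 0.2,"travel": [0.095,-0.0025,0],"twist": -0.035},
    {"jaw": 0.2,"travel": [0.1114,-0.0025,0],"twist": -0.035},
    {"jaw": 0.2,"travel": [0.1114,-0.0025,0],"twist": -0.035},
    {"jaw": 0.2,"travel": [0.1114,-0.0025,0],"twist": -0.035},
    {"jaw": 0.2,"travel": [0.1114,-0.0025,0],"twist": -0.035},
  ],
)

```text
t: 7.03
eef_pos: [499.4, 195.9, 200.3]
tcp_rot: [-3.141, 0.001, 0.755]
ft_force: [0.1, -0.5, -2.8]
opening: 0.379
grip_force: 30.0
```

Emit:
drive_tool(
  targets=[
    {"jaw": 0.2,"travel": [0,0,0.008],"twist": 0},
    {"jaw": 0.2,"travel": [0,0,0.016],"twist": 0},
    {"jaw": 0.2,"travel": [0,0,0.022],"twist": 0},
    {"jaw": 0.2,"travel": [0,0,0.022],"twist": 0},
    {"jaw": 0.2,"travel": [0,0,0.022],"twist": 0},
    {"jaw": 0.2,"travel": [0,0,0.022],"twist": 0},
  ],
)

```text
t: 7.53
eef_pos: [499.9, 196.8, 178.6]
tcp_rot: [3.142, 0.0, 0.756]
ft_force: [0.0, -0.7, -2.3]
opening: 0.381
grip_force: 30.0
```

```bash
python3 - <<'E'
from h import *
st=state();p=st['eef_pos'];print(p,st['tcp_rot'],st['ft_force'],st['moment'])
s=read_camera('side');w=read_camera('wrist');u,v=map(int,proj(s,[501,196,130]));print(u,v)
a=cv2.resize(s['frame'][v-40:v+60,u-60:u+60,::-1],(576,480),interpolation=cv2.INTER_CUBIC)
cv2.imwrite('pics/c3.png',a)
E
```

```text
[499.89010545 196.80434715 178.62972076] [3.14150598e+00 5.15409994e-05 7.55740578e-01] [ 0.03078834 -0.69785201 -2.3235994 ] [ 0.02800904 -0.0244312  -0.01031694]
293 263
```

View pics/c3.png

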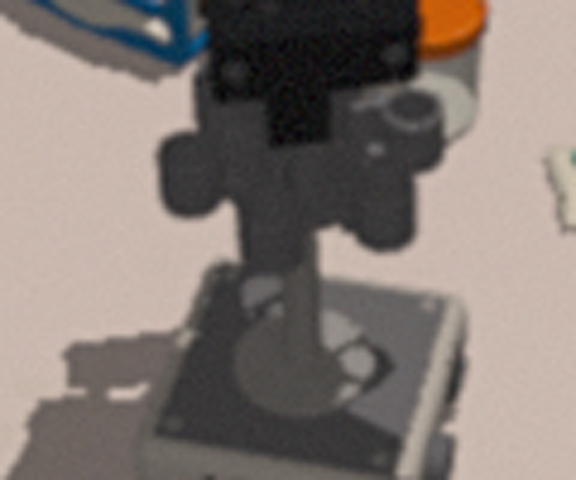

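The rod lies right beneath the hub in line with the fingers (x about 300 in the crop). I'll lower it slowly and watch the force.

Emit:
drive_tool(
  targets=[
    {"jaw": 0.2,"travel": [0,0,0.003],"twist": 0},
    {"jaw": 0.2,"travel": [0,0,0.006],"twist": 0},
    {"jaw": 0.2,"travel": [0,0,0.009],"twist": 0},
    {"jaw": 0.2,"travel": [0,0,0.011],"twist": 0},
    {"jaw": 0.2,"travel": [0,0,0.012],"twist": 0},
    {"jaw": 0.2,"travel": [0,0,0.012],"twist": 0},
  ],
)

```text
t: 8.13
eef_pos: [499.7, 196.8, 166.3]
tcp_rot: [-3.141, 0.001, 0.756]
ft_force: [0.9, -0.1, -3.0]
opening: 0.378
grip_force: 30.0
```

Emit:
drive_tool(
  targets=[
    {"jaw": 0.2,"travel": [0,0,0.002],"twist": 0},
    {"jaw": 0.2,"travel": [0,0,0.004],"twist": 0},
    {"jaw": 0.2,"travel": [0,0,0.005],"twist": 0},
    {"jaw": 0.2,"travel": [0,0,0.005],"twist": 0},
  ],
)

```text
t: 8.47
eef_pos: [500.0, 196.9, 161.5]
tcp_rot: [3.141, -0.0, 0.756]
ft_force: [1.2, 0.4, -2.3]
opening: 0.379
grip_force: 30.0
```

Emit:
drive_tool(
  targets=[
    {"jaw": 0.2,"travel": [0,0,0.002],"twist": 0},
    {"jaw": 0.2,"travel": [0,0,0.004],"twist": 0},
    {"jaw": 0.2,"travel": [0,0,0.006],"twist": 0},
    {"jaw": 0.2,"travel": [0,0,0.006],"twist": 0},
    {"jaw": 0.2,"travel": [0,0,0.006],"twist": 0},
  ],
)

```text
t: 8.88
eef_pos: [500.1, 197.0, 155.4]
tcp_rot: [3.141, -0.0, 0.756]
ft_force: [2.8, 2.2, -3.6]
opening: 0.379
grip_force: 30.0
```

The force pushes lightly along tool +x, so I'll ease 0.7 mm that way and go on down.

Emit:
drive_tool(
  targets=[
    {"jaw": 0.2,"travel": [0.0007,0,0],"twist": 0},
    {"jaw": 0.2,"travel": [0.0007,0,0.003],"twist": 0},
    {"jaw": 0.2,"travel": [0.0007,0,0.006],"twist": 0},
    {"jaw": 0.2,"travel": [0.0007,0,0.009],"twist": 0},
    {"jaw": 0.2,"travel": [0.0007,0,0.012],"twist": 0},
    {"jaw": 0.2,"travel": [0.0007,0,0.015],"twist": 0},
    {"jaw": 0.2,"travel": [0.0007,0,0.015],"twist": 0},
    {"jaw": 0.2,"travel": [0.0007,0,0.015],"twist": 0},
  ],
)

```text
t: 9.55
eef_pos: [500.7, 197.7, 140.2]
tcp_rot: [3.141, -0.001, 0.756]
ft_force: [4.0, 6.1, -3.7]
opening: 0.384
grip_force: 30.0
```

Emit:
drive_tool(
  targets=[
    {"jaw": 0.2,"travel": [0.0006,-0.0002,0],"twist": 0},
    {"jaw": 0.2,"travel": [0.0011,-0.0003,0],"twist": 0},
    {"jaw": 0.2,"travel": [0.0011,-0.0003,0],"twist": 0},
    {"jaw": 0.2,"travel": [0.0011,-0.0003,0],"twist": 0},
  ],
)

```text
t: 9.88
eef_pos: [500.9, 198.2, 140.3]
tcp_rot: [3.142, 0.0, 0.756]
ft_force: [3.9, 0.2, -4.1]
opening: 0.377
grip_force: 30.0
```

Emit:
drive_tool(
  targets=[
    {"jaw": 0.2,"travel": [0.0004,0.0004,0.002],"twist": 0},
    {"jaw": 0.2,"travel": [0.0004,0.0004,0.006],"twist": 0},
    {"jaw": 0.2,"travel": [0.0004,0.0004,0.01],"twist": 0},
    {"jaw": 0.2,"travel": [0.0004,0.0004,0.014],"twist": 0},
    {"jaw": 0.2,"travel": [0.0004,0.0004,0.018],"twist": 0},
    {"jaw": 0.2,"travel": [0.0004,0.0004,0.02],"twist": 0},
    {"jaw": 0.2,"travel": [0.0004,0.0004,0.02],"twist": 0},
    {"jaw": 0.2,"travel": [0.0004,0.0004,0.02],"twist": 0},
  ],
)

```text
t: 10.55
eef_pos: [501.3, 198.3, 120.2]
tcp_rot: [-3.141, 0.001, 0.756]
ft_force: [0.7, 2.0, -3.7]
opening: 0.381
grip_force: 30.0
```

Emit:
drive_tool(
  targets=[
    {"jaw": 0.2,"travel": [0,0,0.004],"twist": 0},
    {"jaw": 0.2,"travel": [0,0,0.008],"twist": 0},
    {"jaw": 0.2,"travel": [0,0,0.012],"twist": 0},
    {"jaw": 0.2,"travel": [0,0,0.016],"twist": 0},
    {"jaw": 0.2,"travel": [0,0,0.02],"twist": 0},
    {"jaw": 0.2,"travel": [0,0,0.0225],"twist": 0},
    {"jaw": 0.2,"travel": [0,0,0.0225],"twist": 0},
    {"jaw": 0.2,"travel": [0,0,0.0225],"twist": 0},
  ],
)

```text
t: 11.22
eef_pos: [501.4, 198.3, 97.7]
tcp_rot: [-3.141, 0.0, 0.756]
ft_force: [1.3, 4.2, -6.6]
opening: 0.38
grip_force: 30.0
```

Emit:
drive_tool(
  targets=[
    {"jaw": 0.2,"travel": [0,0,0.001],"twist": 0},
    {"jaw": 0.2,"travel": [0,0,0.002],"twist": 0},
    {"jaw": 0.2,"travel": [0,0,0.003],"twist": 0},
    {"jaw": 0.2,"travel": [0,0,0.003],"twist": 0},
    {"jaw": 0.2,"travel": [0,0,0.003],"twist": 0},
  ],
)

```text
t: 11.63
eef_pos: [501.6, 198.3, 95.2]
tcp_rot: [3.141, -0.0, 0.756]
ft_force: [0.5, 3.9, -2.0]
opening: 0.382
grip_force: 30.0
```

Emit:
drive_tool(
  targets=[
    {"jaw": 0.2,"travel": [0.0003,-0.0003,0.0005],"twist": 0},
    {"jaw": 0.2,"travel": [0.0003,-0.0003,0.001],"twist": 0},
    {"jaw": 0.2,"travel": [0.0003,-0.0003,0.0015],"twist": 0},
    {"jaw": 0.2,"travel": [0.0003,-0.0003,0.002],"twist": 0},
    {"jaw": 0.2,"travel": [0.0003,-0.0003,0.002],"twist": 0},
  ],
)

```text
t: 12.05
eef_pos: [501.4, 198.6, 93.3]
tcp_rot: [3.142, 0.0, 0.756]
ft_force: [-1.2, 0.6, 2.5]
opening: 0.38
grip_force: 30.0
```

It now rests lightly on the pin, about 5 N down. I'll turn in small steps and watch the vertical force.

Emit:
drive_tool(
  targets=[
    {"jaw": 0.2,"travel": [0,0,0],"twist": -0.02},
    {"jaw": 0.2,"travel": [0,0,0],"twist": -0.04},
    {"jaw": 0.2,"travel": [0,0,0],"twist": -0.05},
    {"jaw": 0.2,"travel": [0,0,0],"twist": -0.05},
  ],
)

```text
t: 12.38
eef_pos: [501.6, 198.6, 93.4]
tcp_rot: [3.141, -0.0, 0.808]
ft_force: [-0.1, -1.3, 5.3]
opening: 0.378
grip_force: 30.0
```

Emit:
drive_tool(
  targets=[
    {"jaw": 0.2,"travel": [0,0,0],"twist": 0.03},
    {"jaw": 0.2,"travel": [0,0,0],"twist": 0.06},
    {"jaw": 0.2,"travel": [0,0,0],"twist": 0.09},
    {"jaw": 0.2,"travel": [0,0,0],"twist": 0.1},
    {"jaw": 0.2,"travel": [0,0,0],"twist": 0.1},
  ],
)

```text
t: 12.8
eef_pos: [501.7, 198.8, 93.3]
tcp_rot: [3.141, -0.001, 0.707]
ft_force: [-0.4, 2.3, 4.5]
opening: 0.378
grip_force: 30.0
```

Emit:
drive_tool(
  targets=[
    {"jaw": 0.2,"travel": [0,0,0],"twist": -0.08},
    {"jaw": 0.2,"travel": [0,0,0],"twist": -0.16},
    {"jaw": 0.2,"travel": [0,0,0],"twist": -0.24},
    {"jaw": 0.2,"travel": [0,0,0],"twist": -0.32},
    {"jaw": 0.2,"travel": [0,0,0],"twist": -0.4},
    {"jaw": 0.2,"travel": [0,0,0],"twist": -0.47},
    {"jaw": 0.2,"travel": [0,0,0],"twist": -0.52},
    {"jaw": 0.2,"travel": [0,0,0],"twist": -0.52},
  ],
)

```text
t: 13.47
eef_pos: [501.1, 199.3, 92.7]
tcp_rot: [-3.141, -0.0, 1.23]
ft_force: [-2.5, 6.7, 0.1]
opening: 0.383
grip_force: 30.0
```

Emit:
drive_tool(
  targets=[
    {"jaw": 0.2,"travel": [0,0,0],"twist": -0.015},
    {"jaw": 0.2,"travel": [0,0,0],"twist": -0.03},
    {"jaw": 0.2,"travel": [0,0,0],"twist": -0.03},
  ],
)

```text
t: 13.72
eef_pos: [501.0, 199.3, 92.7]
tcp_rot: [-3.14, -0.0, 1.258]
ft_force: [-2.4, 7.7, 0.0]
opening: 0.381
grip_force: 30.0
```

Emit:
drive_tool(
  targets=[
    {"jaw": 0.2,"travel": [0,0,0],"twist": -0.015},
    {"jaw": 0.2,"travel": [0,0,0],"twist": -0.03},
    {"jaw": 0.2,"travel": [0,0,0],"twist": -0.03},
  ],
)

```text
t: 13.97
eef_pos: [501.0, 199.4, 92.7]
tcp_rot: [-3.14, -0.0, 1.288]
ft_force: [-2.1, 7.1, -2.3]
opening: 0.38
grip_force: 30.0
```

Fz has dropped back to hanging weight, so it may be engaging. I'll relieve the side force and lower a little.

Emit:
drive_tool(
  targets=[
    {"jaw": 0.2,"travel": [0.0004,-0.0003,0],"twist": 0},
    {"jaw": 0.2,"travel": [0.0008,-0.0004,0.0005],"twist": 0},
    {"jaw": 0.2,"travel": [0.0008,-0.0004,0.001],"twist": 0},
    {"jaw": 0.2,"travel": [0.0008,-0.0004,0.0015],"twist": 0},
    {"jaw": 0.2,"travel": [0.0008,-0.0004,0.0015],"twist": 0},
  ],
)

```text
t: 14.38
eef_pos: [501.0, 199.6, 91.4]
tcp_rot: [-3.141, 0.0, 1.286]
ft_force: [-1.8, 2.9, -1.4]
opening: 0.382
grip_force: 30.0
```

Emit:
drive_tool(
  targets=[
    {"jaw": 0.2,"travel": [0.0003,0,0.0007],"twist": 0},
    {"jaw": 0.2,"travel": [0.0003,0,0.0014],"twist": 0},
    {"jaw": 0.2,"travel": [0.0003,0,0.002],"twist": 0},
    {"jaw": 0.2,"travel": [0.0003,0,0.002],"twist": 0},
  ],
)

```text
t: 14.72
eef_pos: [501.2, 199.8, 89.4]
tcp_rot: [-3.141, 0.0, 1.286]
ft_force: [-3.6, 2.6, -0.6]
opening: 0.381
grip_force: 30.0
```

Engaged. Home should be at a TCP height of about 85.5.

Emit:
drive_tool(
  targets=[
    {"jaw": 0.2,"travel": [0.0001,-0.0004,0.0008],"twist": 0},
    {"jaw": 0.2,"travel": [0.0001,-0.0004,0.0016],"twist": 0},
    {"jaw": 0.2,"travel": [0.0001,-0.0004,0.0024],"twist": 0},
    {"jaw": 0.2,"travel": [0.0001,-0.0004,0.003],"twist": 0},
    {"jaw": 0.2,"travel": [0.0001,-0.0004,0.003],"twist": 0},
  ],
)

```text
t: 15.13
eef_pos: [501.2, 200.0, 86.4]
tcp_rot: [3.141, 0.0, 1.286]
ft_force: [-1.7, 1.8, -2.3]
opening: 0.378
grip_force: 30.0
```

Emit:
drive_tool(
  targets=[
    {"jaw": 0.2,"travel": [0,0,0.0006],"twist": 0},
    {"jaw": 0.2,"travel": [0,0,0.0012],"twist": 0},
    {"jaw": 0.2,"travel": [0,0,0.0012],"twist": 0},
    {"jaw": 0.2,"travel": [0,0,0.0012],"twist": 0},
  ],
)

```text
t: 15.47
eef_pos: [501.1, 200.1, 85.5]
tcp_rot: [3.141, 0.0, 1.286]
ft_force: [-2.2, 0.9, 2.2]
opening: 0.378
grip_force: 30.0
```

Emit:
drive_tool(
  targets=[
    {"jaw": 0.2,"travel": [0,0,0.0003],"twist": 0},
    {"jaw": 0.2,"travel": [0,0,0.0005],"twist": 0},
    {"jaw": 0.2,"travel": [0,0,0.0005],"twist": 0},
  ],
)

```text
t: 15.72
eef_pos: [501.2, 200.1, 85.5]
tcp_rot: [3.141, -0.0, 1.286]
ft_force: [-3.9, 0.2, 7.6]
opening: 0.382
grip_force: 30.0
```

Emit:
drive_tool(
  targets=[
    {"jaw": 0.4,"travel": [0,0,0],"twist": 0},
    {"jaw": 0.5,"travel": [0,0,0],"twist": 0},
    {"jaw": 0.7,"travel": [0,0,0],"twist": 0},
    {"jaw": 0.8,"travel": [0,0,0],"twist": 0},
    {"jaw": 0.9,"travel": [0,0,0],"twist": 0},
    {"jaw": 0.9,"travel": [0,0,0],"twist": 0},
    {"jaw": 0.9,"travel": [0,0,0],"twist": 0},
    {"jaw": 0.9,"travel": [0,0,0],"twist": 0},
  ],
)

```text
t: 16.38
eef_pos: [501.1, 200.1, 84.9]
tcp_rot: [3.141, 0.0, 1.286]
ft_force: [-1.1, -0.1, 0.1]
opening: 0.829
grip_force: 0.0
```

Emit:
drive_tool(
  targets=[
    {"jaw": 0.9,"travel": [0,0,-0.01],"twist": 0},
    {"jaw": 0.9,"travel": [0,0,-0.03],"twist": 0},
    {"jaw": 0.9,"travel": [0,0,-0.06],"twist": 0},
    {"jaw": 0.9,"travel": [0,0,-0.09],"twist": 0},
    {"jaw": 0.9,"travel": [0,0,-0.12],"twist": 0},
    {"jaw": 0.9,"travel": [0,0,-0.15],"twist": 0},
    {"jaw": 0.9,"travel": [0,0,-0.16],"twist": 0},
    {"jaw": 0.9,"travel": [0,0,-0.16],"twist": 0},
  ],
)

```text
t: 17.05
eef_pos: [501.8, 200.3, 247.9]
tcp_rot: [3.137, -0.003, 1.286]
ft_force: [-0.4, -0.1, -0.3]
opening: 0.902
grip_force: 0.0
```

```bash
python3 - <<'E'
from h import *
st=state();print(st['eef_pos'],st['ft_force'])
s=read_camera('side');w=read_camera('wrist');u,v=map(int,proj(s,[501,198,80]));print(u,v)
print([proj(s,[501,198,z]) for z in(115,123,126)])
a=cv2.resize(s['frame'][v-50:v+50,u-50:u+50,::-1],(480,480),interpolation=cv2.INTER_CUBIC)
b=cv2.resize(w['frame'][:,:,::-1],(320,240));b=cv2.copyMakeBorder(b,0,240,0,0,cv2.BORDER_CONSTANT)
cv2.imwrite('pics/c4.png',np.hstack([a,b]))
E
```

```text
[501.78029473 200.30145846 247.94086471] [-0.41217422 -0.0900221  -0.32582142]
294 282
[(np.float64(293.463920837662), np.float64(269.96301733982534)), (np.float64(293.32456205461125), np.float64(266.90792861470595)), (np.float64(293.2719084949355), np.float64(265.7536325381946))]
```

View pics/c4.png

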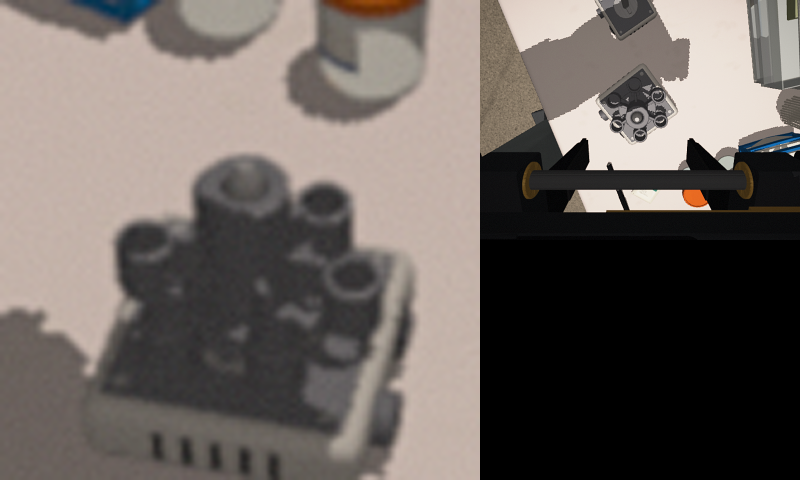

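The carousel sits level on the larger mixer. Its hub top is at side v≈270.5, which matches the home height of 115 mm (8 mm too high would show at 267). The gripper is clear of it and the cups and pen are undisturbed.

```bash
python3 -c "
from cell import job_done;print(job_done())"
```

```text
the job is handed in; nothing more can be done
None
```

The carousel is fully home on the larger mixer, slots over the pin and flat on the seat; I let go, backed the gripper clear and handed the job in at about 17 s of the 72 s allowed.

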